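# Change the nut tub on offer

## Task

We are serving walnuts now: with a fingertip, push the leaning-back lid of the open narrow tub forward so that it falls shut, and flip the wide tub's lid up and right over so that it leans back and stays open by itself, in either order. Only push the lids, gently: do not pinch, force or fling them. Leave the other narrow tub shut and everything else on the counter where it is.

Things in the scene. Friction and masses are not known exactly. Their poses are not given: they have to be found in the camera images.
- wide_tub: the wide tub of walnuts, smoky see-through plastic, 140 mm deep (x), 200 mm wide (y), 110 mm high, fixed in a wooden surround 12 mm thick and 60 mm high. Origin: on the counter under the tub's middle; x points level from the tub's front (robot side, where the shut lid's tab is) to its hinge side, z up. 
- wide_lid (a joint): angle of the wide tub's lid, rad: 0 shut, grows as the tab swings up and away from the robot, 1.85 at its end stop leaning back. Free damped hinge (0.04 N m s/rad, lid about 0.16 kg): its balance point is about 1.52: below that it falls shut, beyond it falls slowly back to the stop and stays.
- wide_lid_tab (a point): middle of the free edge of this lid's thumb tab (moves with the lid). The tab, 80 mm wide and 5 mm thick, slopes up and outward at 45 degrees from the lid's front edge; shut, its free edge is 172 mm in front of the hinge line and 26 mm above it, so a fingertip fits under the tab from the front. 
- wide_lid_hinge (a point): middle of this lid's hinge line, 110 mm above the counter, 70 mm to +x of the tub's origin. The lid is a flat plate 5 mm thick, 206 mm wide, 150 mm long from hinge to front edge, 10 mm beyond the tub's front wall.
- served_tub: the narrow tub that stands open at the start (hazelnuts), smoky plastic, 140 mm deep (x), 120 mm wide (y), 110 mm high, fixed in a wooden surround like the wide one's. Origin: on the counter under the tub's middle; x points level from the tub's front (robot side, where the shut lid's tab is) to its hinge side, z up. 
- served_lid (a joint): angle of that tub's lid, rad: 1.85 leaning back at its stop (the start), 0 shut. Free damped hinge (0.04 N m s/rad, lid about 0.11 kg): once clearly below its balance point of about 1.52 it falls slowly shut by itself in a few seconds.
- served_lid_tab (a point): middle of the free edge of this lid's tab (same tab as the wide lid's). Leaning back at the stop, this edge is 72 mm behind (+x of) the hinge line and 158 mm above it and the tab points backwards; the space behind it is free.
- served_lid_hinge (a point): middle of this lid's hinge line, 110 mm above the counter, 70 mm to +x of the tub's origin. The lid is a flat plate 5 mm thick, 126 mm wide, 150 mm long from hinge to front edge, 10 mm beyond the tub's front wall.
- spare_tub: the other narrow tub (almonds), the same as the open one in shape and size but shut at the start and to be left shut. Origin: on the counter under the tub's middle; x points level from the tub's front (robot side, where the shut lid's tab is) to its hinge side, z up. 
- spare_lid (a joint): angle of its lid, rad: 0 shut
- bowl: loose white bowl, 74 mm across, 35 mm high, in front of the tubs; origin at its underside
- tin: loose steel tin, 60 mm across, 50 mm high, in front of the tubs; origin at its underside
- scoop: loose steel scoop lying on the counter at the left, about 200 mm long, 30 mm high; origin in its bowl, at the underside
- jar_a: loose lidded jar, 72 mm across, 110 mm high, behind the tubs; origin at its underside
- jar_b: a second such jar behind the tubs
- cup: loose paper cup, 72 mm across, 85 mm high, at the right; origin at its underside
Not all that is in view belongs to the job. Leave any red look-alike of the served_tub alone. What is shaped like the spare_tub but orange is not meant.

How it is judged:
By the outcome, as a careful person would: the job done as asked, in the order asked, and still so for the second after the job is handed in, with the robot touching nothing.
It also fails if it takes over 51 s, if anything falls off the work surface, if the arm or the gripper's body presses on something with over 40 N, if the wrist force passes 120 N, or if a joint passes its speed limit or range.

## Robot

A 7-joint arm with a two-finger parallel gripper is mounted at the origin on the work surface. World frame = base frame: x ahead of the robot, y to its left, z up, the work surface at z = 0. Lengths are in m, angles in rad, forces in N, time in s.
With the tool pointing down it reaches from about 0.4 to 0.925 m from the base axis. Payload 5.6 kg.
Tool frame: the origin (TCP) lies at the very end of the fingers, on their centre line; the grasp point (between the pads) lies ctrl.grasp_offset behind it (ctrl.grasp_offset is the distance from the TCP to the grasp point, in m); z points along the fingers, y is the line along which they close (so a half turn about z gives the same grasp; the last joint's range is limited). The gripper opens to 85 mm and grips with 20 to 120 N. Pads are 22 mm wide; open, the fingers measure 114 mm over their backs; the gripper's body (76 mm by 85 mm) begins 54 mm behind the grasp point. The pads swing forward as they close: fully open they stand 13 mm farther back than shut.
Start: joints at [1.075, 0.468, -0.012, 1.603, 0.006, 1.071, -0.056], TCP at [0.284, -0.585, 0.231] pointing down, gripper open.
Joint ranges: [-2.53, 2.53], [-0.31, 2.02], [-1.57, 1.55], [0.28, 2.44], [-1.29, 4.43], [0.15, 1.84], [-2.92, 2.92]. Speed limits (rad/s): [2.57, 2.57, 3.14, 3.14, 3.14, 3.14, 3.14].

## Interface

Orientations are given as a rotation vector (axis times angle).
In Python, from station import ctrl gives the robot as it stands.
- The arm moves only by the shell command python3 -m crank 'ROWS' [FORCE]. ROWS is JSON, one flat list of numbers, 5 for each row, row after row: the opening, from -1 (shut) to 1 (fully open), then the shift along the tool's x, y, z in cm, then the turn about the tool's z in degrees. In form: [gripper, dx, dy, dz, turn, gripper, dx, dy, dz, turn, ...]. A call has 1 to 10 rows; each row shifts and turns the commanded pose from where the row before left it, along the tool's axes as they then stand; what a row does not reach is not made up. A row lasts 1/8 s, in which the tool goes at most 62.5 mm and 10.7 degrees, less where a joint would pass 70% of its speed; a pose out of reach is approached as far as the arm can. A call is refused whole if a number of a shift passes 6.25 or a number of a turn 10.7, either way. A call with a gripper value outside its range is refused whole. The fingers move at their own pace and stop on an object; FORCE is the grip in N (left out, the last holds). Time passes only in rows, so rows that do not move let the fingers close. It gives the time, the measured TCP pose, the force, the opening and the grip force at its end, in the units of the state.
- ctrl.observe(): the state, without advancing time (a new reading comes with each control period).
- ctrl.snapshot(name): name is "scene" or "top" or "wrist"; returns a dict with "frame" (480x640x3 uint8, blue, green, red), "range_z" (480x640 float32, m along the optical axis (not along the pixel's ray), 0 where there is no reading), "fx", "fy", "cx", "cy" (pixels), "R" (3x3) and "t" (3): a world point X has camera coordinates R X + t. Camera axes: x right, y down, z forward; pixel columns grow to the right and rows downward; lengths in m; the calibration is good to about 2 mm. A picture is of the moment at which its call begins.
- ctrl.close_job(): hands the job in; it is judged then, once.
The state is a dict: "time_s": time; "qpos": joint angles; "qvel": joint speeds; "tau": joint torques, N m; "tool_pos": TCP position; "orientation": TCP orientation; "contact_force": force on the tool from outside, world axes, zero at the start; "moment": the same for the moment, N m; "width": finger opening in m; "grasp_force": force on a finger pad.
Only numpy, scipy, OpenCV 4.12 (cv2) and the standard library are available. Lean on these libraries where they do the work, as an engineer would, in place of code of your own. Each camera call takes 0.05 s, during which the arm holds its last target. There are 200 camera calls.

## Working session

There is one attempt and no reset: what is moved stays moved. The work goes in short steps, Python scripts to look and compute and a shell command to move; the robot and the scene stay as the last step left them, time stands still between calls to the robot, and variables do not carry over. Pictures are saved under pics/ and viewed, at most 10 in all, crops included, and the job is handed in when it is done.

```bash
mkdir -p pics; ls
python3 - <<'E'
from station import ctrl
import cv2,pickle
o=ctrl.observe();print(o['time_s'],o['tool_pos'],o['orientation'],o['contact_force'],ctrl.grasp_offset)
for n in("scene","top"):
    s=ctrl.snapshot(n);pickle.dump(s,open(n+'.pkl','wb'));cv2.imwrite(f'pics/{n}0.png',s['frame']);print(n,s['R'],s['t'],s['fx'],s['cx'],s['cy'])
E
```

```text
pics
0.0 [ 0.28403121 -0.58402055  0.23031665] [-3.05976055e+00 -7.04626575e-01  8.45615079e-04] [-0.21688239 -0.84874484 -0.04443191] 0.0187
scene [[-0.82048188  0.57146469  0.01541418]
 [ 0.41619936  0.61560918 -0.66918116]
 [-0.39190252 -0.54263565 -0.74293941]] [ 0.39927905 -0.09935881  1.6595884 ] 573.53499073919 310.3742537019623 240.5213392716429
top [[-0.01907662 -0.99979806 -0.00631828]
 [-0.99601738  0.01955422 -0.08698852]
 [ 0.0870945   0.00463367 -0.99618928]] [0.00403136 0.50094924 1.39980448] 533.7560979585447 312.64724920415415 236.40817269252767
```

View pics/scene0.png

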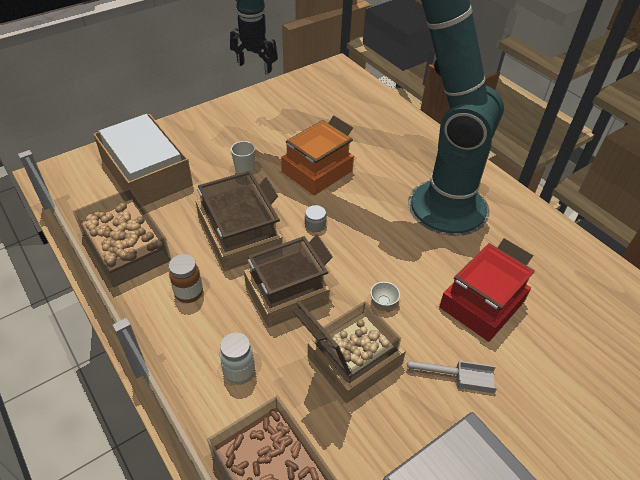

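View pics/top0.png

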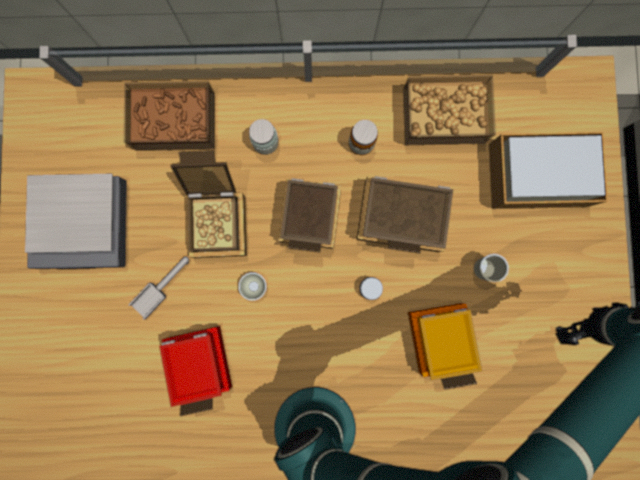

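Top view: three smoky tubs. The wide tub is at about (405,212), the shut narrow spare at (310,213), and the open narrow served tub with hazelnuts at (215,222), its lid leaning back at (203,178). The red tub at (195,367) and the orange one at (447,343) are look-alikes, so I leave them alone. The scoop (160,288), bowl (252,286), tin (371,288), jars (263,137) and (363,137), and cup (493,268) are loose. Next I measure and confirm with one crop.

```bash
cat > h.py <<'E'
import numpy as np,cv2
def cloud(s):
    v,u=np.mgrid[:480,:640];z=s['range_z'].astype(float)
    c=np.dstack([(u-s['cx'])/s['fx']*z,(v-s['cy'])/s['fy']*z,z])
    w=(c-s['t'])@s['R'];w[z==0]=np.nan
    return w
def proj(s,X):
    c=np.asarray(X)@s['R'].T+s['t'];return np.c_[c[:,0]/c[:,2]*s['fx']+s['cx'],c[:,1]/c[:,2]*s['fy']+s['cy']]
E
python3 - <<'E'
from h import *;import pickle
s=pickle.load(open('top.pkl','rb'));w=cloud(s)
np.set_printoptions(precision=3,suppress=True)
def rect(name,box,lo,hi):
    x0,y0,x1,y1=box;p=w[y0:y1,x0:x1].reshape(-1,3);p=p[(p[:,2]>lo)&(p[:,2]<hi)]
    r=cv2.minAreaRect(p[:,:2].astype(np.float32));print(name,len(p),np.round(r[0],3),np.round(r[1],3),round(r[2],1),'zmed',np.median(p[:,2]).round(3));print(cv2.boxPoints(r).round(3).tolist())
rect('wide plate',(345,165,465,262),.1,.122)
rect('wide tab',(345,165,465,262),.124,.15)
rect('wide surround',(345,165,465,262),.05,.065)
rect('spare',(270,165,345,262),.1,.122)
rect('served lid',(165,150,250,262),.15,.30)
rect('served lid top',(165,150,250,262),.25,.30)
rect('served rim',(165,150,250,262),.1,.118)
rect('served surround',(165,150,250,262),.05,.065)
for n,(u,v) in dict(tin=(371,288),jarb=(363,130),jara=(262,130),bowl=(252,286)).items():print(n,w[v,u])
t=cv2.resize(s['frame'][120:270,160:480],(800,375),interpolation=cv2.INTER_CUBIC);cv2.imwrite('pics/crop.png',t)
E
```

```text
wide plate 4896 [ 0.547 -0.245] [0.207 0.162] 80.2 zmed 0.117
[[0.4490000009536743, -0.3330000042915344], [0.609000027179718, -0.36000001430511475], [0.6439999938011169, -0.15600000321865082], [0.48399999737739563, -0.1289999932050705]]
wide tab 243 [ 0.536 -0.24 ] [0.201 0.172] 79.4 zmed 0.131
[[0.43299999833106995, -0.32199999690055847], [0.6019999980926514, -0.3540000021457672], [0.6389999985694885, -0.15700000524520874], [0.4699999988079071, -0.125]]
wide surround 438 [ 0.553 -0.245] [0.224 0.165] 80.2 zmed 0.06
[[0.4519999921321869, -0.34200000762939453], [0.6150000095367432, -0.3700000047683716], [0.652999997138977, -0.14900000393390656], [0.4909999966621399, -0.12099999934434891]]
spare 3003 [0.553 0.003] [0.126 0.163] 81.6 zmed 0.117
[[0.46299999952316284, -0.04699999839067459], [0.625, -0.07100000232458115], [0.6430000066757202, 0.05299999937415123], [0.4819999933242798, 0.07699999958276749]]
served lid 1768 [0.646 0.249] [0.064 0.127] 0.8 zmed 0.231
[[0.6140000224113464, 0.31299999356269836], [0.6159999966621399, 0.1860000044107437], [0.6790000200271606, 0.1860000044107437], [0.6769999861717224, 0.31299999356269836]]
served lid top 624 [0.661 0.249] [0.034 0.127] 0.8 zmed 0.262
[[0.6430000066757202, 0.31200000643730164], [0.6449999809265137, 0.1860000044107437], [0.6790000200271606, 0.1860000044107437], [0.6769999861717224, 0.31299999356269836]]
served rim 599 [0.539 0.247] [0.15  0.125] 1.4 zmed 0.11
[[0.46299999952316284, 0.3070000112056732], [0.4659999907016754, 0.18299999833106995], [0.6159999966621399, 0.1860000044107437], [0.6129999756813049, 0.3109999895095825]]
served surround 579 [0.533 0.246] [0.163 0.144] 1.2 zmed 0.06
[[0.45100000500679016, 0.3160000145435333], [0.45399999618530273, 0.1720000058412552], [0.6159999966621399, 0.17599999904632568], [0.6129999756813049, 0.3190000057220459]]
tin [ 0.362 -0.154  0.052]
jarb [ 0.762 -0.139  0.11 ]
jara [0.767 0.118 0.11 ]
bowl [ 0.372  0.16  -0.002]
```

View pics/crop.png

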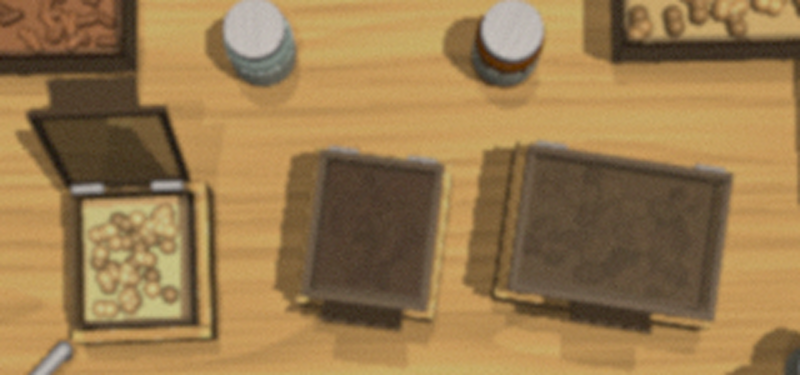

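The crop agrees. The served tub is the open narrow smoky one with hazelnuts at top px (215,222), and the wide tub is at (405,212). I ignore the smoky spare tub between them. Wide hinge ≈ (.622,-.257), yaw -9.7°. Served hinge ≈ (.603,.2475), yaw +1.1°. First I close the fingers and align them with the wide tub.

```bash
cat > go.py <<'E'
# remaining shift in present tool axes (cm) for a target in tub frame: go.py wide|served x' y' ztip
import sys,numpy as np
from scipy.spatial.transform import Rotation as R
from station import ctrl
T=dict(wide=((.622,-.257),-9.7),served=((.603,.2475),1.1))
def run(n,*t):
    h,yaw=T[n];a=np.radians(yaw);A=np.array([[np.cos(a),-np.sin(a)],[np.sin(a),np.cos(a)]])
    o=ctrl.observe();M=R.from_rotvec(o['orientation']).as_matrix();p=np.array(o['tool_pos'])
    print('t',round(o['time_s'],2),'now tub-frame mm',np.round(np.r_[A.T@(p[:2]-h),p[2]]*1e3,1),'turn left',round(np.degrees(np.arctan2(M[1,0],M[0,0]))-yaw,1),'tilt',M[:,2].round(3),'F',np.round(o['contact_force'],2))
    if t: g=np.r_[A@np.array(t[:2])+h,t[2]];print('shift cm',np.round(M.T@(g-p)*100,1))
run(sys.argv[1],*map(float,sys.argv[2:]))
E
python3 -m crank '[-1,0,0,0,9, -1,0,0,0,9, -1,0,0,0,9, -1,0,0,0,9, -1,0,0,0,0]' 20; python3 go.py wide -.215 0 .2
```

```text
time_s: 0.72
tool_pos: [0.2843, -0.5842, 0.2308]
orientation: [-3.129, 0.272, 0.001]
contact_force: [0.7, 0.2, -1.1]
width: -0.0003
grasp_force: 0.0
t 0.72 now tub-frame mm [-277.7 -379.4  230.8] turn left -0.3 tilt [-0.001  0.001 -1.   ] F [ 0.7   0.24 -1.09]
shift cm [  6.1 -38.    3.1]
```

```bash
python3 -m crank '[-1,0.7,-4.7,0,0, -1,0.7,-4.7,0,0, -1,0.7,-4.7,0,0, -1,0.7,-4.7,0,0, -1,0.7,-4.7,0,0, -1,0.7,-4.7,0,0, -1,0.7,-4.7,1.5,0, -1,0.7,-4.7,1.5,0, -1,0,0,0,0, -1,0,0,0,0]'; python3 go.py wide -.2 0 .1
python3 - <<'E'
from station import ctrl
import cv2,pickle
s=ctrl.snapshot('scene');cv2.imwrite('pics/s1.png',cv2.resize(s['frame'][120:320,150:450],(750,500)))
E
```

```text
time_s: 1.98
tool_pos: [0.4051, -0.2248, 0.2015]
orientation: [3.129, -0.273, 0.0]
contact_force: [0.6, -0.1, 0.3]
width: -0.0001
grasp_force: 0.0
t 1.98 now tub-frame mm [-219.2   -4.8  201.5] turn left -0.3 tilt [ 0.    -0.001 -1.   ] F [ 0.58 -0.13  0.28]
shift cm [ 1.9 -0.5 10.1]
```

View pics/s1.png

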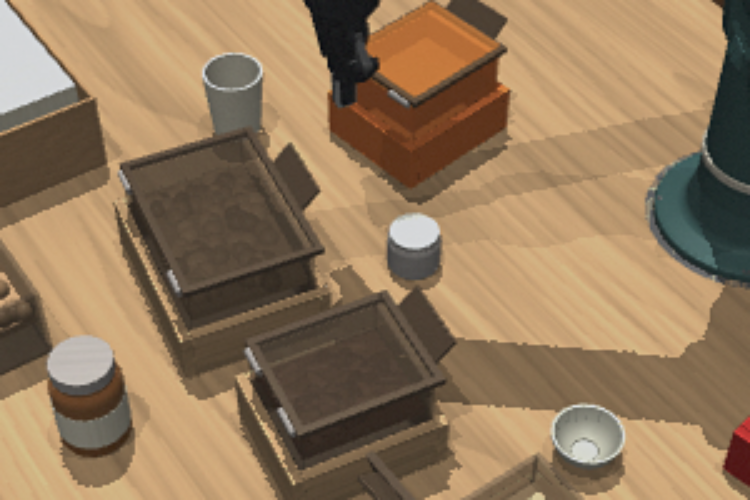

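The fingertip (crop ~(345,100)) hangs in front of and above the wide tab (crop ~(300,175)). Next I lower it, then creep to the edge.

```bash
python3 -m crank '[-1,0,-0.5,3,0, -1,0,0,3,0, -1,0,0,3,0, -1,0.6,0,1,0, -1,0.7,0,0,0, -1,0.7,0,0,0, -1,0.5,0,0,0, -1,0.5,0,0,0, -1,0,0,0,0]'; python3 go.py wide -.185 0 .1
```

```text
time_s: 3.15
tool_pos: [0.4361, -0.2245, 0.1016]
orientation: [3.129, -0.275, 0.001]
contact_force: [0.5, -0.5, -0.2]
width: 0.0002
grasp_force: 0.0
t 3.15 now tub-frame mm [-188.7    0.7  101.6] turn left -0.3 tilt [ 0.001 -0.    -1.   ] F [ 0.45 -0.54 -0.19]
shift cm [0.4 0.1 0.2]
```

```bash
python3 -m crank '[-1,0.4,0,0,0, -1,0.3,0,-0.3,0, -1,0.2,0,-0.9,0, -1,0.2,0,-1,0]'; python3 go.py wide -.185 0 .1
```

```text
time_s: 3.65
tool_pos: [0.4454, -0.2261, 0.1236]
orientation: [-3.129, 0.276, 0.004]
contact_force: [-2.8, 0.4, 0.9]
width: 0.0001
grasp_force: 2.0
t 3.65 now tub-frame mm [-179.3    0.7  123.6] turn left -0.4 tilt [-0.002  0.001 -1.   ] F [-2.83  0.44  0.93]
shift cm [-0.6  0.1  2.4]
```

```bash
python3 -m crank '[-1,0.35,0,-0.9,0, -1,0.4,0,-0.9,0]'; python3 go.py wide -.185 0 .1
python3 - <<'E'
from station import ctrl
import cv2,pickle
s=ctrl.snapshot('scene');cv2.imwrite('pics/s2.png',cv2.resize(s['frame'][140:270,180:340],(800,600)))
E
```

```text
time_s: 3.9
tool_pos: [0.4514, -0.2271, 0.1416]
orientation: [-3.128, 0.276, 0.008]
contact_force: [-10.3, 2.3, 2.3]
width: 0.0002
grasp_force: 5.0
t 3.9 now tub-frame mm [-173.2    0.7  141.6] turn left -0.4 tilt [-0.005  0.002 -1.   ] F [-10.35   2.31   2.31]
shift cm [-1.2  0.1  4.2]
```

View pics/s2.png

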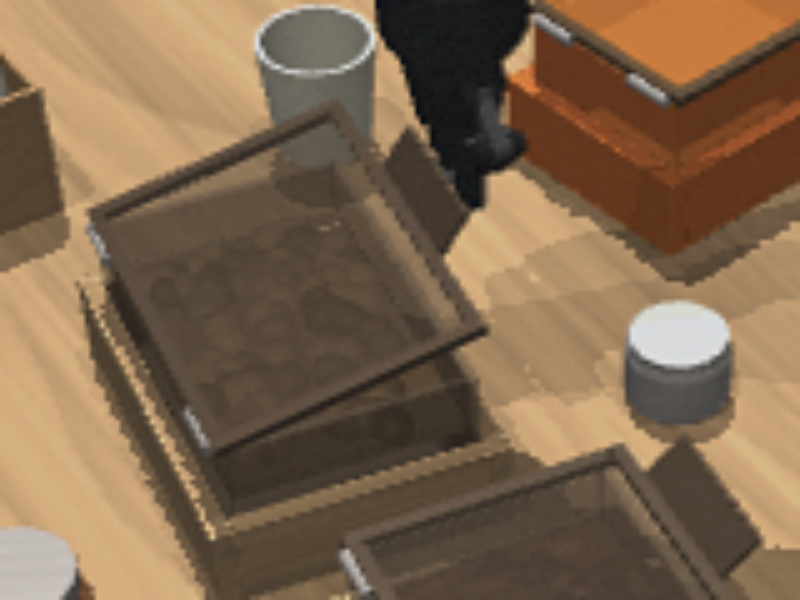

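The lid is up by about 0.25 rad, with the tab edge on the finger at crop (465,210). The 10 N force means the lift lags the edge, so I lift more per forward step.

```bash
python3 -m crank '[-1,0,0,-1,0, -1,0.2,0,-1.1,0]'; python3 go.py wide; python3 -m crank '[-1,0.4,0,-1.1,0, -1,0.4,0,-1.1,0]'; python3 go.py wide
```

```text
time_s: 4.2
tool_pos: [0.4568, -0.2283, 0.1636]
orientation: [3.129, -0.275, 0.004]
contact_force: [-1.2, -0.5, -0.7]
width: 0.0001
grasp_force: 0.3
t 4.2 now tub-frame mm [-167.7    0.5  163.6] turn left -0.4 tilt [ 0.002 -0.001 -1.   ] F [-1.23 -0.53 -0.74]
time_s: 4.45
tool_pos: [0.4645, -0.2296, 0.1854]
orientation: [3.129, -0.275, 0.002]
contact_force: [-0.4, 0.5, -1.2]
width: 0.0002
grasp_force: 0.3
t 4.45 now tub-frame mm [-159.9    0.5  185.4] turn left -0.3 tilt [ 0.001 -0.001 -1.   ] F [-0.38  0.52 -1.15]
```

```bash
python3 -m crank '[-1,0.5,0,-0.6,0, -1,0.6,0,-0.7,0, -1,0.6,0,-0.7,0]'; python3 go.py wide; python3 -m crank '[-1,0.7,0,-0.7,0, -1,0.7,0,-0.7,0, -1,0.8,0,-0.6,0]'; python3 go.py wide
```

```text
time_s: 4.82
tool_pos: [0.4778, -0.2318, 0.2042]
orientation: [-3.128, 0.276, 0.011]
contact_force: [-11.5, 2.7, 7.7]
width: 0.0
grasp_force: 5.6
t 4.83 now tub-frame mm [-146.4    0.5  204.2] turn left -0.4 tilt [-0.007  0.002 -1.   ] F [-11.47   2.74   7.69]
time_s: 5.2
tool_pos: [0.5021, -0.2363, 0.2249]
orientation: [3.129, -0.276, -0.0]
contact_force: [-2.2, 0.3, 1.5]
width: -0.0002
grasp_force: 1.2
t 5.2 now tub-frame mm [-1.216e+02  2.000e-01  2.249e+02] turn left -0.4 tilt [-0. -0. -1.] F [-2.2   0.29  1.48]
```

```bash
python3 -m crank '[-1,0.8,0,0.2,0, -1,0.8,0,0.4,0, -1,0.8,0,0.4,0]'; python3 go.py wide; python3 -m crank '[-1,0.8,0,-0.3,0, -1,0.8,0,-0.4,0, -1,0.8,0,-0.4,0]'; python3 go.py wide
```

```text
time_s: 5.58
tool_pos: [0.5261, -0.2404, 0.2134]
orientation: [-3.129, 0.275, 0.001]
contact_force: [-1.9, 1.2, 1.9]
width: 0.0002
grasp_force: 0.8
t 5.58 now tub-frame mm [-9.730e+01  2.000e-01  2.134e+02] turn left -0.4 tilt [-0.  0. -1.] F [-1.9   1.22  1.9 ]
time_s: 5.95
tool_pos: [0.5502, -0.2447, 0.2257]
orientation: [3.129, -0.275, 0.001]
contact_force: [-0.3, 0.6, 0.3]
width: -0.0001
grasp_force: 0.2
t 5.95 now tub-frame mm [-72.8   0.  225.7] turn left -0.4 tilt [ 0.001 -0.    -1.   ] F [-0.3   0.64  0.34]
```

```bash
python3 -m crank '[-1,0.8,0,-0.2,0, -1,0.8,0,-0.2,0, -1,0.8,0,-0.2,0, -1,0.8,0,-0.1,0, -1,0.7,0,-0.1,0, -1,0.7,0,-0.1,0, -1,0.6,0,0,0]'; python3 go.py wide
python3 - <<'E'
from station import ctrl
import cv2,pickle
s=ctrl.snapshot('scene');cv2.imwrite('pics/s3.png',cv2.resize(s['frame'][100:270,160:380],(770,595)))
E
```

```text
time_s: 6.82
tool_pos: [0.601, -0.2537, 0.2343]
orientation: [3.129, -0.275, 0.0]
contact_force: [-1.1, -0.5, -0.7]
width: -0.0
grasp_force: 0.1
t 6.83 now tub-frame mm [-21.3  -0.3 234.3] turn left -0.4 tilt [ 0. -0. -1.] F [-1.07 -0.46 -0.67]
```

View pics/s3.png

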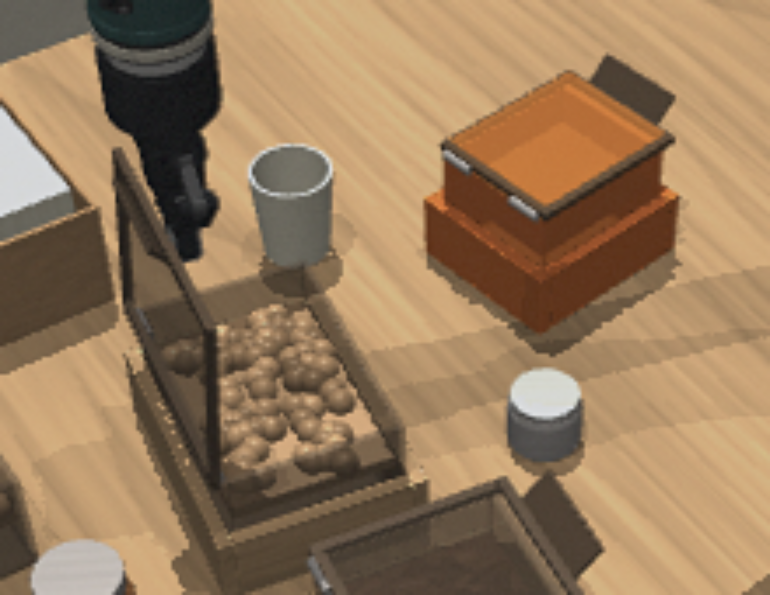

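The lid is nearly vertical (crop (165,310)) with the finger at its front (crop (185,250)). I push slowly past the balance point, then withdraw.

```bash
python3 -m crank '[-1,0.4,0,0,0, -1,0.4,0,0,0, -1,0.4,0,0,0, -1,0.4,0,0,0, -1,0.4,0,0,0, -1,0.4,0,0,0, -1,0.3,0,0,0, -1,0.3,0,0,0]'; python3 go.py wide;  python3 -m crank '[-1,0,0,0,0, -1,-1,0,0,0, -1,-3,0,0,0, -1,-4,0,-1,0, -1,-4,0,-4,0, -1,0,0,-4,0]'; python3 go.py served .125 0 .31
python3 - <<'E'
from station import ctrl
import cv2,pickle
from h import *
s=ctrl.snapshot('scene');cv2.imwrite('pics/s4.png',cv2.resize(s['frame'][100:270,160:380],(770,595)))
w=cloud(s);np.set_printoptions(precision=3,suppress=True)
p=w.reshape(-1,3);q=p[(p[:,2]>.15)&(p[:,2]<.3)&(abs(p[:,1]+.257)<.15)&(p[:,0]>.58)]
print(len(q),[(q[abs(q[:,2]-z)<.01][:,0].mean(),z) for z in(.17,.21,.25,.27)])
E
```

```text
time_s: 7.88
tool_pos: [0.6302, -0.2589, 0.2343]
orientation: [3.129, -0.276, -0.0]
contact_force: [-0.4, -0.8, 0.1]
width: -0.0002
grasp_force: 0.0
t 7.88 now tub-frame mm [  8.4  -0.5 234.3] turn left -0.4 tilt [-0. -0. -1.] F [-0.44 -0.79  0.11]
time_s: 8.62
tool_pos: [0.5083, -0.2378, 0.3253]
orientation: [3.129, -0.278, -0.003]
contact_force: [2.0, -0.3, -0.2]
width: -0.0001
grasp_force: 0.0
t 8.62 now tub-frame mm [-104.  -483.4  325.3] turn left -11.3 tilt [-0.002  0.    -1.   ] F [ 2.03 -0.34 -0.22]
shift cm [ 13.  -51.9   1.5]
1180 [(np.float64(0.8014155494993654), 0.17), (np.float64(0.6600009374899958), 0.21), (np.float64(0.6700381396146283), 0.25), (np.float64(0.684789809963518), 0.27)]
```

View pics/s4.png

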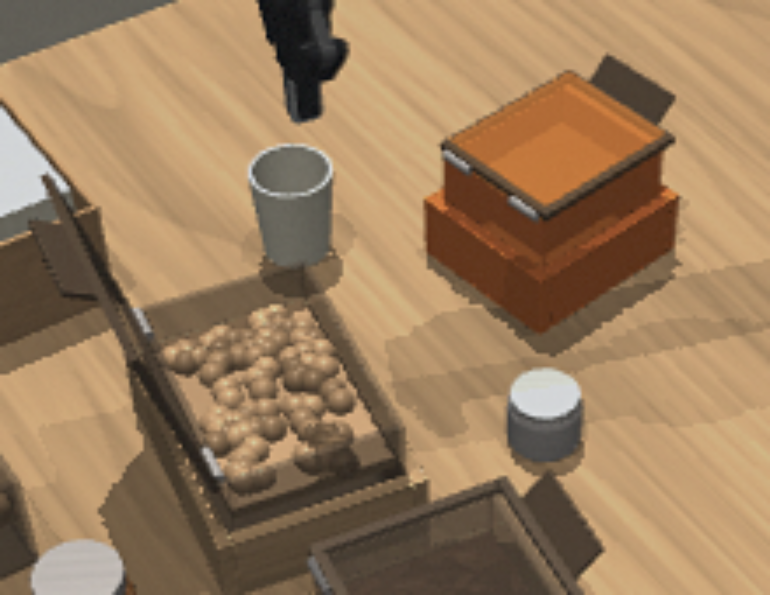

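The wide lid leans back at its stop. Now I turn and travel high to behind the served lid.

```bash
python3 -m crank '[-1,0,0,0,-5.6, -1,0,0,0,-5.6, -1,2.8,-6,0,0, -1,2.8,-6,0,0, -1,2.8,-6,0,0, -1,2.8,-6,0,0, -1,2.8,-6,0,0, -1,2.8,-6,0,0, -1,2.8,-6,0,0, -1,2.8,-6,0,0]'; python3 -m crank '[-1,0,0,0,0,-1,0,0,0,0]'; python3 go.py served .115 0 .235
```

```text
time_s: 9.93
tool_pos: [0.7146, 0.2205, 0.3243]
orientation: [3.141, 0.03, 0.0]
contact_force: [0.3, 0.5, 0.2]
width: 0.0005
grasp_force: 0.0
time_s: 10.18
tool_pos: [0.714, 0.2187, 0.3236]
orientation: [3.14, 0.031, -0.001]
contact_force: [0.1, 0.0, -0.1]
width: -0.0
grasp_force: 0.0
t 10.18 now tub-frame mm [110.4 -30.9 323.6] turn left 0.0 tilt [-0.001 -0.001 -1.   ] F [ 0.09  0.04 -0.13]
shift cm [ 0.5 -3.1  8.9]
```

```bash
python3 -m crank '[-1,0.5,-3.1,0,0, -1,0,0,3.5,0, -1,0,0,3.7,0, -1,-0.8,0,0,0, -1,-0.8,0,0,0, -1,-0.8,0,0,0, -1,-0.6,0,0,0, -1,-0.6,0,0,0, -1,-0.6,0,-0.1,0]'; python3 go.py served; python3 -m crank '[-1,-0.7,0,-0.1,0, -1,-0.7,0,-0.1,0, -1,-0.7,0,-0.1,0, -1,-0.7,0,-0.1,0, -1,-0.7,0,0,0, -1,-0.7,0,0,0, -1,-0.7,0,0,0]'; python3 go.py served -.02 0 .255
```

```text
time_s: 11.3
tool_pos: [0.6764, 0.2495, 0.2535]
orientation: [-3.141, -0.031, -0.001]
contact_force: [0.8, -0.0, 0.9]
width: -0.0002
grasp_force: 0.2
t 11.3 now tub-frame mm [ 73.4   0.6 253.5] turn left 0.0 tilt [ 0.  0. -1.] F [ 0.85 -0.01  0.92]
time_s: 12.18
tool_pos: [0.6271, 0.2485, 0.2572]
orientation: [3.141, 0.031, -0.0]
contact_force: [-0.1, -0.1, 0.1]
width: 0.0
grasp_force: 0.0
t 12.18 now tub-frame mm [ 24.1   0.5 257.2] turn left 0.0 tilt [-0. -0. -1.] F [-0.11 -0.14  0.09]
shift cm [-4.4  0.1  0.2]
```

```bash
python3 -m crank '[-1,-0.7,0,0,0, -1,-0.7,0,0,0, -1,-0.7,0,0,0, -1,-0.6,0,0,0, -1,-0.6,0,0,0, -1,-0.6,0,0,0, -1,-0.4,0,0,0]'; python3 go.py served; python3 -m crank '[-1,0,0,-2,0, -1,1,0,-3,0, -1,2,0,-3,0, -1,0,0,0,0, -1,0,0,0,0, -1,0,0,0,0, -1,0,0,0,0, -1,0,0,0,0, -1,0,0,0,0, -1,0,0,0,0]'; python3 -m crank '[-1,0,0,0,0, -1,0,0,0,0, -1,0,0,0,0, -1,0,0,0,0, -1,0,0,0,0, -1,0,0,0,0, -1,0,0,0,0, -1,0,0,0,0, -1,0,0,0,0, -1,0,0,0,0]'
python3 - <<'E'
from station import ctrl
import cv2
s=ctrl.snapshot('scene');cv2.imwrite('pics/s5.png',s['frame'])
E
```

```text
time_s: 13.05
tool_pos: [0.5843, 0.2477, 0.2573]
orientation: [3.141, 0.031, 0.0]
contact_force: [0.6, 0.5, 0.3]
width: 0.0001
grasp_force: 0.0
t 13.05 now tub-frame mm [-18.7   0.6 257.3] turn left 0.0 tilt [ 0. -0. -1.] F [0.56 0.5  0.35]
time_s: 14.3
tool_pos: [0.6147, 0.2483, 0.3372]
orientation: [3.141, 0.031, -0.0]
contact_force: [0.4, -0.1, -0.5]
width: 0.0001
grasp_force: 0.0
time_s: 15.55
tool_pos: [0.6147, 0.2483, 0.3373]
orientation: [3.141, 0.031, -0.0]
contact_force: [0.2, -0.5, 0.1]
width: 0.0002
grasp_force: 0.0
```

View pics/s5.png

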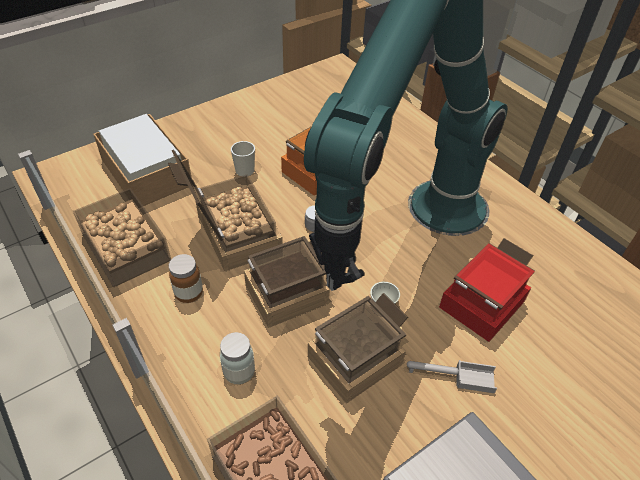

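The served lid is down (px (360,340)), the wide lid stays open (190,180), the spare is shut (287,270), and the loose items are unmoved. I let it settle a bit longer and check the lid height.

```bash
python3 -m crank '[-1,0,0,0,0, -1,0,0,0,0, -1,0,0,0,0, -1,0,0,0,0, -1,0,0,0,0, -1,0,0,0,0, -1,0,0,0,0, -1,0,0,0,0, -1,0,0,0,0, -1,0,0,0,0]' >/dev/null
python3 - <<'E'
from station import ctrl
from h import *
w=cloud(ctrl.snapshot('scene'));p=w.reshape(-1,3)
for x in (.48,.52,.56,.59):
    q=p[(abs(p[:,0]-x)<.01)&(abs(p[:,1]-.247)<.055)&(p[:,2]>.08)&(p[:,2]<.25)];print(x,len(q),np.median(q[:,2]).round(3))
q=p[(abs(p[:,1]+.257)<.13)&(p[:,2]>.25)&(p[:,2]<.3)&(p[:,0]>.6)];print('wide top',len(q),np.nanmean(q,0).round(3))
o=ctrl.observe();print(o['time_s']);print(ctrl.close_job())
E
```

```text
0.48 384 0.117
0.52 396 0.118
0.56 411 0.117
0.59 405 0.118
wide top 414 [ 0.678 -0.261  0.262]
16.9
the job is handed in; nothing more can be done
None
```

The job is handed in at about 17 s of the 51 s allowed: the served tub's lid is shut (its lid measured level), the wide tub's lid leans back open on its own, and the spare tub and loose items look unmoved in the last picture; contact force readings stayed under about 15 N.

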